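Load the chip reballing jig

ROBOT

A 6-joint arm with a two-finger parallel gripper is mounted at the origin on a cart in front of the work surface, level with it; the furniture and walls round the work are solid. World frame = base frame: x ahead of the robot, y to its left, z up, the work surface at z = 0. Lengths are in m, angles in rad, forces in N, time in s.
With the tool pointing down it reaches from about 0.375 to 0.975 m from the base axis. Payload 3.8 kg.
Tool frame: the origin (TCP) lies midway between the tips of the shut fingers; the grasp point (between the pads) lies 19 mm behind it; z points along the fingers, y is the line along which they close (so a half turn about z gives the same grasp; the last joint's range is limited). The gripper opens to 85 mm and grips with 20 to 120 N. Pads are 22 mm wide; open, the fingers measure 114 mm over their backs; the gripper's body (76 mm by 85 mm) begins 54 mm behind the grasp point. The pads swing forward as they close: fully open they stand 13 mm farther back than shut.
Start: joints at [1.282, 0.264, 1.604, -0, 1.274, -0.037], TCP at [0.168, 0.654, 0.204] pointing down, gripper open.
Joint ranges: [-2.63, 2.63], [-0.94, 2.18], [0.31, 2.57], [-1.31, 4.45], [0, 2.66], [-2.55, 2.55]. Speed limits (rad/s): [2.57, 2.57, 3.14, 3.14, 3.14, 3.14].

INTERFACE

Orientations are given as a rotation vector (axis times angle).
In Python, from workcell import bot gives the robot as it stands.
- The arm moves only by the tool jog_arm, never from a script. Its argument "motion" is a list of rows, each a list of 5 numbers: the opening, from -1 (shut) to 1 (fully open), then the shift along the tool's x, y, z in mm, then the turn about the tool's z in degrees. In form: [[claw, x, y, z, twist], ...]. A call has 1 to 10 rows; each row shifts and turns the commanded pose from where the row before left it, along the tool's axes as they then stand; what a row does not reach is not made up. A row lasts 1/12 s, in which the tool goes at most 41.7 mm and 7.16 degrees, less where a joint would pass 70% of its speed; a pose out of reach is approached as far as the arm can. A call with a gripper value outside its range is refused whole. The fingers move at their own pace and stop on an object; "force" is the grip in N (left out, the last holds). Time passes only in rows, so rows that do not move let the fingers close. It gives the time, the measured TCP pose, the force, the opening and the grip force at its end, in the units of the state.
- bot.read_state(): the state, without advancing time (a new reading comes with each control period).
- bot.read_camera(name): name is "scene" or "top" or "wrist"; returns (picture, depth): 400x640x3 uint8, red, green, blue; 400x640 float32, m along the optical axis (not along the pixel's ray), 0 where there is no reading.
- bot.get_calibration(name): a dict with "vfov" (degrees; the focal length in pixels is half the picture's height over the tangent of half this angle, whatever the lens; pixels are square), "cx", "cy" (the principal point, pixels), "rvec" (rotation vector, rad) and "tvec" (3), from world to camera coordinates, as OpenCV has them; the wrist camera has in their place "tool_from_camera" (4x4, takes a point from camera to tool coordinates, whose origin is the TCP and whose axes are the flange's). Camera axes: x right, y down, z forward; pixel columns grow to the right and rows downward; lengths in m; the calibration is good to about 2 mm. A picture is of the moment at which its call begins: read the wrist's pose just before it. get_calibration takes no time and is no camera call.
- bot.finish_job(): hands the job in; it is judged then, once.
The state is a dict: "time": time; "q": joint angles; "joint_vel": joint speeds; "joint_torque": joint torques, N m; "tool_pos": TCP position; "tcp_rot": TCP orientation; "wrist_force": force on the tool from outside, world axes, zero at the start; "torque": the same for the moment, N m; "width": opening from 0.0 (shut) to 1.0 (fully open); "grip_force": force on a finger pad.
Only numpy, scipy, OpenCV 4.12 (cv2) and the standard library are available. Lean on these libraries where they do the work, as an engineer would, in place of code of your own. Each camera call takes 0.05 s, during which the arm holds its last target. There are 200 camera calls.

TASK

Load the reballing jig for the green chip: set the chip, gold pads up, down in the jig's pocket; lower onto the jig's two pins the stencil whose field of holes is as large as the chip's field of pads, then on top of it over the same pins the blue ball frame, and last close the frame's opening with the black filler lid. All four must end fully home, flat and released; leave the other stencil, the tweezers, the paste tin and the syringe where they lie.

Things in the scene. Friction and masses are not known exactly. Their poses are not given: they have to be found in the camera images.
- jig: Reballing jig, fixed on the blue-green mat, dark steel, 136 (x) x 46 (y) mm. Origin: centre of underside, z up; heights are from there. In the middle a 40 mm square chip pocket, floor (silver pedestal) at 16, open to +y and -y between four corner posts 22.5 high. Shoulders at both x ends are 23 high; on them, 50 from the centre to +x and -x, 8 mm steel pins, straight to 50, coned tips at 58.
- chip: Chip 35 x 35 x 6 mm: green board with 8 x 8 gold pads (30 mm field) on top, silver below. Origin: centre of underside, z up, x and y along its sides. Any quarter turn fits the jig's pocket, 2.5 mm play a side, steep lead-ins; set it in with the fingers at the jig's +y and -y sides (32 mm free between the corner posts, relief floor at 10 mm). Seated: underside 16 mm above the jig's origin.
- stencil_wide: The matching stencil: gold-coloured metal frame 124 (x) x 50 (y) x 10 mm, foil at the bottom of its 40 x 36 mm window with a large 8 x 8 field of dark holes, 30 mm wide. Two 12 mm holes, 50 mm from the centre to +x and -x, fit the jig's pins with 2 mm play, either way round. Origin: centre of underside. Seated: centred on the jig, long side along its x, underside 23 mm above the jig's origin.
- stencil_small: The stencil for another chip, to be left alone: same gold-coloured metal frame, 124 x 50 x 10 mm, but the dark holes in its foil form only a small 4 x 4 field, 11 mm wide. Origin: centre of its underside.
- ball_frame: Blue ball frame, 124 (x) x 50 (y) x 16 mm, 41 (x) x 37 (y) mm opening in the middle, two 12 mm through holes, 50 mm from the centre to +x and -x, for the jig's pins, either way round. Origin: centre of underside. Seated on the stencil: centred on the jig, long side along its x, underside 33 mm and top 49 mm above the jig's origin.
- filler_lid: Black plate 76 (x) x 46 (y) x 5 mm; below it a tapered plug 8 mm deep (35 x 31 to 25 x 21 mm at its foot), 3 mm play in the ball frame; on top a brass neck, 24 mm across, 13 to 37 mm above the origin: grip it. Origin: centre of the plug's foot, on which it stands. Closed: centred on the jig, long side along its x (either way round), origin 41 mm above the jig's origin.
- tweezers: Bystander: bare metal tweezers, 124 mm long (its y), 13 mm wide and 10 mm high. Origin: centre of its underside.
- paste_tin: Bystander: round tin, 48 mm across, 19 mm high, yellow with a purple lid. Origin: centre of its underside.
- syringe: Bystander: white flux syringe with a blue tip, lying, 127 mm long (its y), 30 mm wide at the flange, 18 mm high. Origin: centre of its underside.
Not all that is in view belongs to the job. Several things look just like the chip: the one meant starts nearest to the robot's base.

How it is judged:
On the way, in this order (a step that is already met when the one before it is completed fails the run):
1. the chip lies flat, pads up, at the bottom of the jig's pocket, let go (z of chip in the frame of jig between 0.014 and 0.018 m and horizontal distance between chip and jig below 0.005 m and angle between chip's own z axis and vertical below 0.05 rad and contact force between the fingers and chip below 0.1 N), for 0.2 s.
2. the matching stencil lies flat on the jig's shoulders over both pins, let go (z of stencil_wide in the frame of jig between 0.021 and 0.025 m and horizontal distance between stencil_wide and jig below 0.005 m and angle between stencil_wide's own z axis and vertical below 0.05 rad and angle between the x axis of stencil_wide and the x axis of jig, either way round below 0.1 rad and contact force between the fingers and stencil_wide below 0.1 N), for 0.2 s.
3. the ball frame lies flat on the stencil over both pins, let go (z of ball_frame in the frame of jig between 0.031 and 0.035 m and horizontal distance between ball_frame and jig below 0.005 m and angle between ball_frame's own z axis and vertical below 0.05 rad and angle between the x axis of ball_frame and the x axis of jig, either way round below 0.1 rad and contact force between the fingers and ball_frame below 0.1 N), for 0.2 s.
4. the filler lid closes the ball frame, let go (z of filler_lid in the frame of jig between 0.039 and 0.043 m and horizontal distance between filler_lid and jig below 0.007 m and angle between filler_lid's own z axis and vertical below 0.06 rad and angle between the x axis of filler_lid and the x axis of jig, either way round below 0.25 rad and contact force between the fingers and filler_lid below 0.1 N), for 0.2 s.
At the end, for the whole second after the job is handed in: On the jig, at rest: chip pads up in the pocket within 5 mm of centre, underside at 16 mm; matching stencil at 23 mm, ball frame at 33 mm, both within 5 mm, 0.05 rad flat, 0.1 rad square; lid foot at 41 mm, within 7 mm, 0.06 rad flat, 0.25 rad square; heights within 2 mm (z of chip in the frame of jig between 0.014 and 0.018 m and horizontal distance between each of chip, stencil_wide, ball_frame and jig below 0.005 m and angle between each of chip, stencil_wide, ball_frame's own z axis and vertical below 0.05 rad and linear speed of each of chip, stencil_wide, ball_frame, filler_lid below 0.02 m/s and z of stencil_wide in the frame of jig between 0.021 and 0.025 m and angle between the x axis of each of stencil_wide, ball_frame and the x axis of jig, either way round below 0.1 rad and z of ball_frame in the frame of jig between 0.031 and 0.035 m and z of filler_lid in the frame of jig between 0.039 and 0.043 m and horizontal distance between filler_lid and jig below 0.007 m and angle between filler_lid's own z axis and vertical below 0.06 rad and angle between the x axis of filler_lid and the x axis of jig, either way round below 0.25 rad); the robot touches nothing.
It fails at once if the other stencil is moved by more than 20 mm (distance of stencil_small from where it was at the start of the episode above 0.02 m).
It fails at once if the tweezers, the paste tin or the syringe are moved by more than 30 mm (distance of any of tweezers, paste_tin, syringe from where it was at the start of the episode above 0.03 m).
It also fails if it takes over 104 s, if anything falls off the work surface, if the arm or the gripper's body presses on something with over 40 N, if the wrist force passes 120 N, or if a joint passes its speed limit or range.

## Working session

There is one attempt and no reset: what is moved stays moved. The work goes in short steps, Python scripts to look and compute and a tool call to move; the robot and the scene stay as the last step left them, time stands still between calls to the robot, and variables do not carry over. Pictures are saved under pics/ and viewed, at most 14 in all, crops included, and the job is handed in when it is done.

Besides the shell and the picture viewer there is one more tool, called after "Request:" by a JSON object that holds its "fn" and its "kwargs", one argument or row to a line. jog_arm: Moves the arm, as the interface text tells. Its arguments: {"type":"object","properties":{"motion":{"type":"array"},"force":{"type":"number"}},"required":["motion"]}

```bash
mkdir -p pics; cat > h.py <<'E'
import numpy as np, cv2
from scipy.spatial.transform import Rotation as R
from workcell import bot
def cam(n):
    s=bot.read_state(); im,d=bot.read_camera(n); c=bot.get_calibration(n)
    f=200/np.tan(np.radians(c['vfov'])/2)
    if n=='wrist':
        T=np.eye(4);T[:3,:3]=R.from_rotvec(s['tcp_rot']).as_matrix();T[:3,3]=s['tool_pos']
        T=T@np.array(c['tool_from_camera'])
    else:
        T=np.eye(4);T[:3,:3]=R.from_rotvec(c['rvec']).as_matrix();T[:3,3]=np.ravel(c['tvec']);T=np.linalg.inv(T)
    v,u=np.mgrid[:d.shape[0],:d.shape[1]]
    P=np.stack([(u-c['cx'])/f*d,(v-c['cy'])/f*d,d],-1)@T[:3,:3].T+T[:3,3]
    P[d==0]=np.nan
    return im,d,P,s
def save(im,n): cv2.imwrite('pics/'+n+'.png',im[...,::-1])
E
python3 - <<'E'
from h import *
print(bot.read_state())
for n in('scene','top'):
    im,d,P,s=cam(n); save(im,n); np.savez('pics/'+n,im=im,P=P)
    print(bot.get_calibration(n))
print(bot.get_calibration('wrist'))
E
```

```text
{'time': 0.0, 'q': array([ 1.28211075e+00,  2.64772597e-01,  1.60542576e+00, -1.58026032e-05,
        1.27371666e+00, -3.69080435e-02]), 'joint_vel': array([ 0.00181935, -0.00058051, -0.00059362,  0.00187409, -0.00031107,
       -0.00059821]), 'joint_torque': array([-1.01126821e-03, -5.15107656e+01, -3.67319870e+01, -8.86894509e-05,
        1.31132256e-02,  1.51192296e-05]), 'tool_pos': array([0.16793703, 0.65292199, 0.20302107]), 'tcp_rot': array([-0.39439454, -3.11637179,  0.00360316]), 'wrist_force': array([ 0.78422141, -0.06748373, -0.55101682]), 'torque': array([-0.02428104,  0.03646171, -0.00035909]), 'grip_force': 0.0, 'width': 0.9982682459962934}
{'vfov': 57.68797025356966, 'cx': 320.7564761390508, 'cy': 201.40622157888336, 'rvec': array([ 1.140383  , -2.20654164,  1.08456915]), 'tvec': array([0.41415531, 0.29357655, 0.54976413])}
{'vfov': 51.418377917086666, 'cx': 320.21037715916043, 'cy': 200.70084489653865, 'rvec': array([ 2.14325873, -2.18488582,  0.15667412]), 'tvec': array([0.09424966, 0.61378046, 1.04430138])}
{'vfov': 69.65949641578788, 'cx': 321.20221647341276, 'cy': 201.9176650084392, 'tool_from_camera': array([[ 2.13444472e-04, -9.57326603e-01, -2.89008184e-01,
         7.44681325e-02],
       [ 9.99999780e-01,  2.29331490e-05,  6.62576088e-04,
        -1.12197175e-03],
       [-6.27673848e-04, -2.89008261e-01,  9.57326397e-01,
        -1.69977181e-01],
       [ 0.00000000e+00,  0.00000000e+00,  0.00000000e+00,
         1.00000000e+00]])}
```

View pics/scene.png

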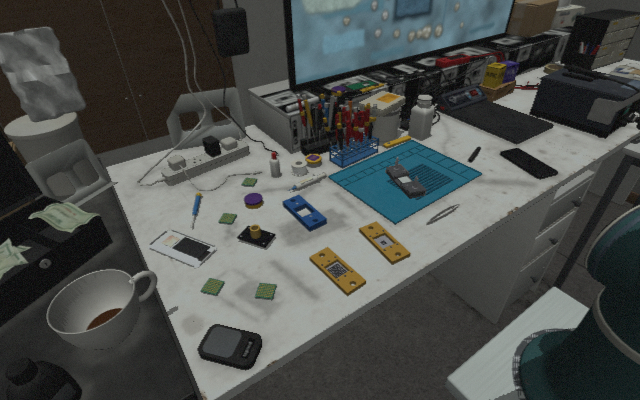

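View pics/top.png

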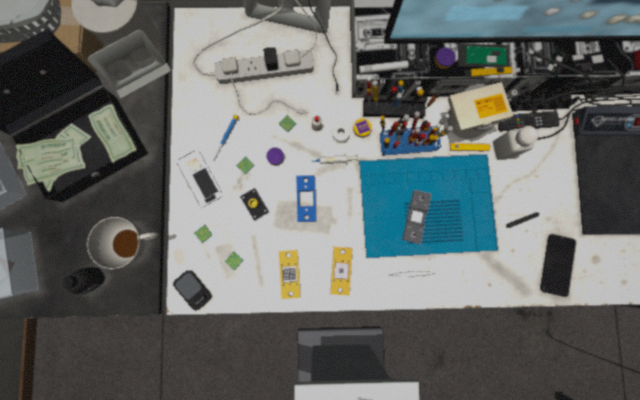

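The scene view shows two gold stencils: wide field at (338,270), small at (384,243). It also shows the blue frame (305,212), the lid (257,236), the jig on the mat (405,180), and four green chips. In the top view the chips are at (234,260), (204,233), (245,165) and (287,123), the wide stencil at (289,274), the small stencil at (341,271), the frame at (306,199), the lid at (255,204) and the jig at (418,217).

```bash
python3 - <<'E'
from h import *
Z=np.load('pics/top.npz');P=Z['P'];im=Z['im']
hsv=cv2.cvtColor(im,cv2.COLOR_RGB2HSV)
names=dict(c1=(234,260,18),c2=(204,233,18),c3=(245,165,18),c4=(287,123,18),wide=(289,274,34),small=(341,271,34),frame=(306,199,32),lid=(255,204,24),jig=(418,217,36),tweez=(410,274,30),tin=(275,156,16),syr=(335,160,35))
for n,(u,v,r) in names.items():
    p=P[v-r:v+r,u-r:u+r].reshape(-1,3); h=hsv[v-r:v+r,u-r:u+r].reshape(-1,3)
    z0=np.nanmedian(p[:,2][np.isfinite(p[:,2])]) 
    z0=np.nanpercentile(p[:,2],10)
    m=(p[:,2]>z0+.004)
    if n=='jig': m&=(p[:,2]>z0+.012)
    q=p[m][:,:2]*1000
    rect=cv2.minAreaRect(q.astype(np.float32))
    print(n,'z0 %.3f'%z0,'ctr',np.round(rect[0]),np.round(rect[1]),round(rect[2],1),'zmax',np.nanpercentile(p[m][:,2],[50,90,99]).round(3),m.sum(), 'r',np.hypot(*rect[0]).round())
print(P[380,340],P[213,418])
for n in ['top','scene']:
  pass
E
```

```text
c1 z0 -0.003 ctr [468. 314.] [93. 92.] 89.0 zmax [0.003 0.007 0.009] 437 r 563.0
c2 z0 -0.003 ctr [541. 393.] [95. 93.] 89.1 zmax [0.003 0.007 0.009] 431 r 669.0
c3 z0 -0.004 ctr [723. 286.] [95. 98.] 89.9 zmax [0.002 0.006 0.009] 471 r 777.0
c4 z0 -0.004 ctr [839. 170.] [ 97. 101.] 89.7 zmax [0.002 0.007 0.01 ] 464 r 856.0
wide z0 -0.003 ctr [429. 170.] [178. 174.] 88.8 zmax [0.004 0.011 0.014] 1614 r 462.0
small z0 -0.003 ctr [434.  31.] [179. 175.] 88.7 zmax [0.004 0.011 0.014] 1726 r 435.0
frame z0 -0.003 ctr [628. 121.] [171. 172.] 89.0 zmax [0.004 0.017 0.019] 1409 r 639.0
lid z0 -0.003 ctr [616. 258.] [127. 127.] 89.0 zmax [0.01  0.016 0.038] 858 r 668.0
jig z0 0.001 ctr [ 572. -173.] [ 47. 136.] 74.6 zmax [0.025 0.029 0.056] 880 r 598.0
tweez z0 -0.002 ctr [ 423. -151.] [160. 154.] 88.7 zmax [0.003 0.006 0.011] 1202 r 449.0
tin z0 -0.003 ctr [747. 204.] [85. 87.] 89.0 zmax [0.015 0.02  0.022] 418 r 774.0
syr z0 -0.003 ctr [733.  40.] [190. 195.] 89.2 zmax [0.006 0.025 0.033] 2000 r 734.0
[ 0.10929123  0.03118748 -0.16415198] [ 0.5802914  -0.17662141  0.01933526]
```

```bash
cat >> h.py <<'E'
def yaw(s):
    M=R.from_rotvec(s['tcp_rot']).as_matrix(); return np.degrees(np.arctan2(M[1,1],M[0,1]))
def go(x,y,z,psi,s=None):
    """mm, deg of tool y axis in world; prints twist first (tool z), then shifts in tool axes after the twist"""
    s=s or bot.read_state(); M=R.from_rotvec(s['tcp_rot']).as_matrix()
    tw=(yaw(s)-psi+90)%180-90
    D=M@R.from_euler('z',tw,degrees=True).as_matrix()
    d=D.T@(np.array([x,y,z])-1000*np.array(s['tool_pos']))
    print('twist %.1f shift'%tw,d.round(1),'from',(1000*np.array(s['tool_pos'])).round(1),'yaw %.1f'%yaw(s),'q6 %.2f'%s['q'][5],'t %.2f'%s['time'], 'tilt %.4f'%M[2,2])
def seg(im,P,name,win=None,zr=None):
    hsv=cv2.cvtColor(im,cv2.COLOR_RGB2HSV).astype(int);H,S,V=hsv[...,0],hsv[...,1],hsv[...,2]
    m=dict(green=(H>35)&(H<75)&(S>70),gold=(H>14)&(H<30)&(S>110)&(V>90),blue=(H>104)&(H<122)&(S>120),black=(V<75),any=V>=0)[name]
    if win is not None:
        u0,v0,u1,v1=win; k=np.zeros_like(m);k[v0:v1,u0:u1]=1;m=m&k
    if zr is not None: m=m&(P[...,2]>zr[0])&(P[...,2]<zr[1])
    m=cv2.morphologyEx(m.astype(np.uint8),cv2.MORPH_CLOSE,np.ones((3,3)))
    n,l,st,ce=cv2.connectedComponentsWithStats(m)
    out=[]
    for i in np.argsort(-st[1:,4])[:6]+1:
        if st[i,4]<60: continue
        q=P[l==i];q=q[np.isfinite(q).all(1)]
        if len(q)<30: continue
        r=cv2.minAreaRect((q[:,:2]*1000).astype(np.float32))
        (a,b),ang=r[1],r[2]
        if a<b: a,b,ang=b,a,ang+90
        out.append((ce[i],r[0],(a,b),ang%180,q[:,2].mean()*1000,len(q)))
        print(name,'px',ce[i].round(),'ctr',np.round(r[0],1),'size',np.round((a,b),1),'long-ang %.1f'%(ang%180),'z %.1f'%out[-1][4],'n',len(q),'mean',(q[:,:2].mean(0)*1000).round(1))
    return out
E
python3 - <<'E'
from h import *
Z=np.load('pics/top.npz');P=Z['P'];im=Z['im']
w=(165,100,360,305)
seg(im,P,'green',w);seg(im,P,'gold',w);seg(im,P,'blue',w);seg(im,P,'black',(230,180,280,230))
go(468-0,314,200,90)
E
```

```text
green px [233. 260.] ctr [465.5 313.1] size [30.8 30. ] long-ang 45.9 z 5.3 n 140 mean [465.6 313.3]
green px [203. 234.] ctr [537.5 394. ] size [32.4 30.3] long-ang 130.7 z 5.5 n 133 mean [537.8 394.1]
green px [245. 165.] ctr [720.4 284.3] size [28.8 28.7] long-ang 134.1 z 5.1 n 114 mean [720.6 283.9]
green px [287. 123.] ctr [837.  169.1] size [29.4 28.2] long-ang 42.8 z 5.6 n 111 mean [836.6 168.8]
gold px [341. 271.] ctr [433.5  30.9] size [120.6  47.9] long-ang 174.7 z 9.9 n 585 mean [432.9  30.7]
gold px [289. 275.] ctr [427.6 166.8] size [120.9  47.6] long-ang 3.2 z 9.5 n 579 mean [426.4 166.9]
gold px [252. 203.] ctr [616.1 260.6] size [27.7 26.8] long-ang 89.8 z 24.8 n 85 mean [615.5 260.6]
blue px [306. 198.] ctr [626.8 120.3] size [120.   45.6] long-ang 1.0 z 15.2 n 490 mean [626.8 120.6]
blue px [228. 131.] ctr [814.7 328.2] size [68.1  7.5] long-ang 153.1 z 11.1 n 63 mean [815.7 328. ]
black px [255. 204.] ctr [613.7 257.8] size [71.6 40.6] long-ang 30.4 z 12.5 n 306 mean [612.  256.1]
twist -14.4 shift [-300.1 -339.     3.7] from [168.  653.  203.2] yaw 75.6 q6 -0.04 t 0.10 tilt -1.0000
```

```bash
python3 - <<'E'
from h import *
go(466,313,130,45.6)
E
```

```text
twist 30.0 shift [-450.8  -34.3   73.7] from [168.  653.  203.2] yaw 75.6 q6 -0.04 t 0.10 tilt -1.0000
```

Request:
{"fn": "jog_arm", "kwargs": {
  "motion": [
    [0.2,0,0,0,6],
    [0.2,0,0,0,6],
    [0.2,0,0,0,6],
    [0.2,0,0,0,6],
    [0.2,0,0,0,6],
    [0.2,-30,-2,0,0],
    [0.2,-30,-2,0,0],
    [0.2,-30,-2,0,0],
    [0.2,-30,-2,0,0],
    [0.2,-30,-2,0,0]
  ]
}}

```text
time: 0.93
tool_pos: [0.2687, 0.5401, 0.2037]
tcp_rot: [-1.187, -2.909, 0.002]
wrist_force: [-0.5, -0.1, 0.3]
width: 0.599
grip_force: 0.0
```

Request:
{"fn": "jog_arm", "kwargs": {
  "motion": [
    [0.2,-30,-2,6,0],
    [0.2,-30,-2,6,0],
    [0.2,-30,-2,6,0],
    [0.2,-30,-2,6,0],
    [0.2,-30,-2,10,0],
    [0.2,-30,-3,10,0],
    [0.2,-30,-3,10,0],
    [0.2,-30,-3,10,0],
    [0.2,-30,-3,10,0],
    [0.2,-30,-3,0,0]
  ]
}}

```text
time: 1.77
tool_pos: [0.4639, 0.3113, 0.1275]
tcp_rot: [-1.187, -2.906, 0.006]
wrist_force: [-1.3, 0.5, -0.2]
width: 0.602
grip_force: 0.0
```

Request:
{"fn": "jog_arm", "kwargs": {
  "motion": [
    [0.2,0,0,0,0],
    [0.2,0,0,0,0],
    [0.2,0,0,0,0]
  ]
}}

```text
time: 2.02
tool_pos: [0.4648, 0.3137, 0.1302]
tcp_rot: [-1.189, -2.907, 0.0]
wrist_force: [-0.6, 0.5, -0.1]
width: 0.598
grip_force: 0.0
```

```bash
python3 - <<'E'
from h import *
im,d,P,s=cam('wrist');save(im,'w1')
o=seg(im,P,'green')
for k in o[:2]: go(k[1][0],k[1][1],2,k[3],s)
print(s['width'])
E
```

```text
green px [427. 184.] ctr [538.1 395.4] size [34.6 33.9] long-ang 38.8 z 6.5 n 1019 mean [537.5 395.4]
green px [323. 189.] ctr [465.6 314. ] size [34.3 33.5] long-ang 136.6 z 6.4 n 979 mean [465.7 314.4]
green px [438. 352.] ctr [615.6 304.4] size [234.1  10.9] long-ang 160.9 z 9.0 n 75 mean [716.2 270. ]
twist 6.7 shift [ 17.6 108.4 128.1] from [464.8 313.7 130.2] yaw 45.5 q6 -0.25 t 2.02 tilt -1.0000
twist 88.9 shift [  0.8   0.5 128.2] from [464.8 313.7 130.2] yaw 45.5 q6 -0.25 t 2.02 tilt -1.0000
0.5980463729100394
```

View pics/w1.png

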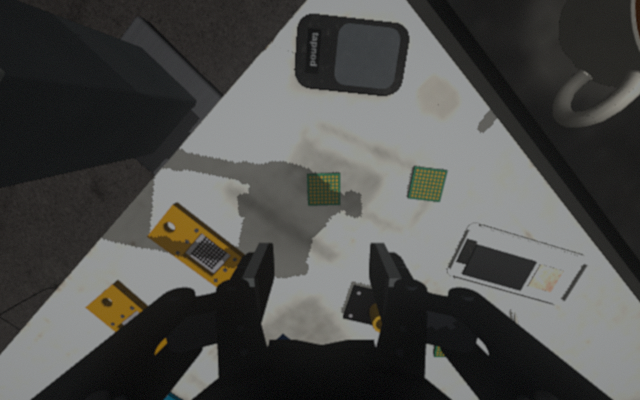

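The wrist view shows the chip, pads up, at (323,189), with the open fingers centred on it.

Request:
{"fn": "jog_arm", "kwargs": {
  "motion": [
    [0.2,1,0,30,-1],
    [0.2,0,0,30,0],
    [0.2,0,0,30,0],
    [0.2,0,0,20,0],
    [0.2,0,0,12,0],
    [0.2,0,0,6,0],
    [0.2,0,0,0,0],
    [-0.3,0,0,0,0],
    [-0.5,0,0,0,0],
    [-0.5,0,0,0,0]
  ],
  "force": 30
}}

```text
time: 2.9
tool_pos: [0.4657, 0.3154, 0.0042]
tcp_rot: [1.161, 2.917, 0.004]
wrist_force: [0.7, 0.0, 0.1]
width: 0.254
grip_force: 0.0
```

Request:
{"fn": "jog_arm", "kwargs": {
  "motion": [
    [-0.5,0,0,0,0],
    [-0.5,0,0,0,0],
    [-0.5,0,0,0,0]
  ]
}}

```text
time: 3.15
tool_pos: [0.4647, 0.3145, 0.003]
tcp_rot: [1.162, 2.918, 0.001]
wrist_force: [-0.0, 0.8, -0.3]
width: 0.253
grip_force: 0.0
```

```bash
python3 - <<'E'
from h import *
im,d,P,s=cam('wrist');save(im,'w2')
E
```

```text
(no output)
```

View pics/w2.png

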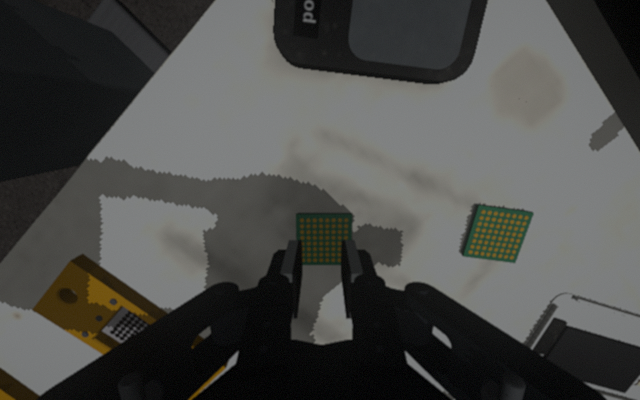

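```bash
python3 - <<'E'
from h import *
im,d,P,s=cam('wrist')
M=R.from_rotvec(s['tcp_rot']).as_matrix()
T=(P-s['tool_pos'])@M*1000
for r in (232,238,243,248,256,264):
    print(r,[(c,*T[r,c].round(0).astype(int)) for c in (288,294,299,305,320,338,343,347,352)])
print(s['width'],s['time'])
E
```

```text
232 [(288, np.int64(2), np.int64(-23), np.int64(2)), (294, np.int64(2), np.int64(-19), np.int64(2)), (299, np.int64(4), np.int64(-15), np.int64(-4)), (305, np.int64(4), np.int64(-11), np.int64(-3)), (320, np.int64(4), np.int64(-2), np.int64(-5)), (338, np.int64(4), np.int64(9), np.int64(-5)), (343, np.int64(4), np.int64(12), np.int64(-4)), (347, np.int64(4), np.int64(15), np.int64(-5)), (352, np.int64(4), np.int64(18), np.int64(-3))]
238 [(288, np.int64(-3), np.int64(-23), np.int64(3)), (294, np.int64(-3), np.int64(-19), np.int64(3)), (299, np.int64(0), np.int64(-15), np.int64(-3)), (305, np.int64(0), np.int64(-11), np.int64(-4)), (320, np.int64(0), np.int64(-2), np.int64(-3)), (338, np.int64(0), np.int64(9), np.int64(-4)), (343, np.int64(0), np.int64(12), np.int64(-3)), (347, np.int64(0), np.int64(15), np.int64(-4)), (352, np.int64(-3), np.int64(19), np.int64(4))]
243 [(288, np.int64(11), np.int64(-18), np.int64(-35)), (294, np.int64(11), np.int64(-15), np.int64(-35)), (299, np.int64(11), np.int64(-13), np.int64(-36)), (305, np.int64(-4), np.int64(-12), np.int64(-3)), (320, np.int64
[... 923 characters left out ...]
64(-2), np.int64(-5)), (338, np.int64(-12), np.int64(9), np.int64(-4)), (343, np.int64(7), np.int64(10), np.int64(-40)), (347, np.int64(12), np.int64(11), np.int64(-50)), (352, np.int64(11), np.int64(13), np.int64(-50))]
264 [(288, np.int64(12), np.int64(-16), np.int64(-58)), (294, np.int64(11), np.int64(-13), np.int64(-57)), (299, np.int64(6), np.int64(-12), np.int64(-48)), (305, np.int64(-18), np.int64(-12), np.int64(-4)), (320, np.int64(-18), np.int64(-2), np.int64(-4)), (338, np.int64(-19), np.int64(10), np.int64(-3)), (343, np.int64(3), np.int64(10), np.int64(-42)), (347, np.int64(11), np.int64(10), np.int64(-57)), (352, np.int64(11), np.int64(12), np.int64(-57))]
0.2529426904919426 3.2
```

```bash
python3 - <<'E'
from h import *
im,d,P,s=cam('wrist')
M=R.from_rotvec(s['tcp_rot']).as_matrix()
T=(P-s['tool_pos'])@M*1000
for c in (290,320,350,250):
    print(c,[(r,*T[r,c].round(0).astype(int).tolist(),round(float(d[r,c]),3)) for r in range(240,400,12)])
im,d,P,s=cam('scene')
M=R.from_rotvec(s['tcp_rot']).as_matrix()
T=(P-s['tool_pos'])@M*1000
ok=(abs(T[...,0])<60)&(abs(T[...,1])<70)&(T[...,2]<-10)&(T[...,2]>-300)
v,u=np.where(ok);print(u.min(),u.max(),v.min(),v.max(), len(u))
m=ok&(abs(T[...,0])<15);print(np.histogram(T[m][:,2],bins=range(-120,0,10)))
c=im[max(v.min()-10,0):v.max()+30,u.min()-20:u.max()+20]
save(cv2.resize(c,None,fx=4,fy=4)[:600,:800],'s2')
E
```

```text
290 [(240, 11, -18, -32, 0.15), (252, 12, -16, -46, 0.136), (264, 11, -15, -57, 0.126), (276, 10, -14, -65, 0.119), (288, 7, -14, -69, 0.116), (300, 3, -14, -72, 0.114), (312, -2, -14, -72, 0.115), (324, -6, -14, -74, 0.115), (336, -7, -13, -79, 0.11), (348, 11, -10, -104, 0.081), (360, 11, -10, -108, 0.077), (372, 11, -9, -113, 0.073), (384, 11, -9, -115, 0.07), (396, 12, -9, -119, 0.066)]
320 [(240, -1, -2, -4, 0.181), (252, -10, -2, -3, 0.184), (264, -18, -2, -4, 0.185), (276, -30, -2, 2, 0.194), (288, -40, -2, 2, 0.197), (300, -49, -2, 2, 0.2), (312, -60, -2, 3, 0.204), (324, -70, -2, 3, 0.207), (336, -80, -2, 2, 0.209), (348, 11, -2, -104, 0.081), (360, 11, -2, -108, 0.077), (372, 11, -2, -112, 0.074), (384, 11, -2, -116, 0.07), (396, 12, -2, -119, 0.067)]
350 [(240, 11, 14, -31, 0.151), (252, 11, 13, -45, 0.138), (264, 12, 11, -58, 0.126), (276, 9, 11, -63, 0.121), (288, 4, 11, -64, 0.122), (300, -1, 11, -65, 0.122), (312, -7, 11, -65, 0.124), (324, -70, 19, 2, 0.206), (336, -80, 20, 2, 0.21), (348, 11, 7, -104, 0.081), (360, 11, 6, -108, 0.077), (372, 11, 6, -112, 0.074), (384, 11, 6, -116, 0.07), (396, 11, 5, -119, 0.067)]
250 [(240, -4, -48, 2, 0.187), (252, -13, -48, 3, 0.19), (264, -22, -49, 3, 0.193), (276, -31, -50, 3, 0.195), (288, 7, -30, -69, 0.116), (300, 8, -28, -77, 0.108), (312, 17, -23, -97, 0.086), (324, 17, -21, -102, 0.081), (336, 18, -20, -107, 0.076), (348, 18, -19, -111, 0.072), (360, 17, -19, -114, 0.069), (372, 19, -17, -120, 0.064), (384, 19, -16, -123, 0.061), (396, 21, -15, -127, 0.057)]
213 295 159 287 5470
(array([183, 140, 117, 198, 152,  70,  68,  71,  59,  10,   0]), array([-120, -110, -100,  -90,  -80,  -70,  -60,  -50,  -40,  -30,  -20,
        -10]))
```

View pics/s2.png

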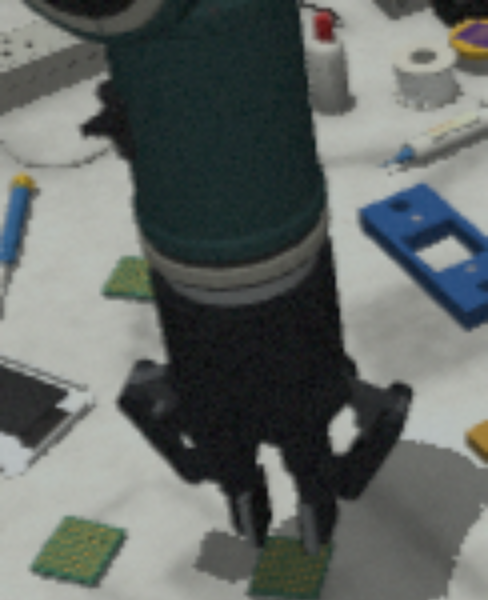

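Both cameras show the fingertips ending about 31 mm behind the reported TCP, so they closed above the chip. I'll allow for that offset and confirm it by a gentle touch on the table.

Request:
{"fn": "jog_arm", "kwargs": {
  "motion": [
    [0.2,0,0,0,0],
    [0.2,0,0,0,0],
    [0.2,0,0,0,0],
    [0.2,0,0,0,0],
    [0.2,0,0,14,0],
    [0.2,0,0,10,0],
    [0.2,0,0,4,0],
    [0.2,0,0,0,0],
    [0.2,0,0,0,0]
  ]
}}

```text
time: 4.1
tool_pos: [0.4638, 0.3141, -0.0261]
tcp_rot: [-1.162, -2.918, 0.002]
wrist_force: [0.0, 0.8, -0.2]
width: 0.596
grip_force: 0.0
```

Request:
{"fn": "jog_arm", "kwargs": {
  "motion": [
    [0.2,0,0,1,0],
    [0.2,0,0,0,0],
    [0.2,0,0,0,0]
  ]
}}

```text
time: 4.35
tool_pos: [0.4647, 0.3146, -0.0262]
tcp_rot: [1.162, 2.918, 0.001]
wrist_force: [0.1, -0.3, -0.8]
width: 0.597
grip_force: 0.0
```

```bash
python3 - <<'E'
from h import *
im,d,P,s=cam('wrist')
M=R.from_rotvec(s['tcp_rot']).as_matrix()
T=(P-s['tool_pos'])@M*1000
m=(P[...,2]>0.004)&(abs(abs(T[...,1])-29)<7)&(abs(T[...,0]-11)<2.5)
print('lowest finger T z',np.percentile(T[m][:,2],[90,97,99,100]),m.sum(),s['tool_pos'],s['wrist_force'],s['width'])
o=seg(im,P,'green')
E
```

```text
lowest finger T z [-47.12899953 -38.76307698 -36.32119118 -33.02788004] 3561 [ 0.46469686  0.31463013 -0.02616712] [ 0.10796886 -0.29214223 -0.77797455] 0.5972766286604334
green px [528. 254.] ctr [537.9 395.2] size [36.1 35.5] long-ang 38.3 z 6.4 n 2632 mean [536.6 395.5]
green px [324. 260.] ctr [465.7 314. ] size [35.6 34.4] long-ang 136.9 z 6.4 n 2580 mean [465.  314.7]
green px [145. 386.] ctr [427.6 276.1] size [24.2  5.8] long-ang 146.6 z 79.0 n 585 mean [429.9 275.7]
green px [239. 388.] ctr [437.7 314.9] size [8.9 3.1] long-ang 49.6 z 97.8 n 300 mean [437.7 314.8]
green px [274. 368.] ctr [444.7 315.9] size [11.   3.5] long-ang 143.6 z 88.7 n 142 mean [444.9 315.9]
green px [237. 356.] ctr [437.5 310.4] size [4.3 3.1] long-ang 50.5 z 87.1 n 123 mean [437.  310.4]
```

Request:
{"fn": "jog_arm", "kwargs": {
  "motion": [
    [0.2,1,0,3,0],
    [0.2,0,0,1,0],
    [0.0,0,0,0,0],
    [-0.5,0,0,0,0],
    [-0.5,0,0,0,0],
    [-0.5,0,0,0,0],
    [-0.5,0,0,0,0],
    [-0.5,0,0,0,0]
  ],
  "force": 30
}}

```text
time: 5.07
tool_pos: [0.4655, 0.3162, -0.0276]
tcp_rot: [1.161, 2.917, 0.004]
wrist_force: [-2.5, -2.0, 16.2]
width: 0.394
grip_force: 34.5
```

Request:
{"fn": "jog_arm", "kwargs": {
  "motion": [
    [-0.5,0,0,-10,0],
    [-0.5,0,0,-25,-4],
    [-0.5,0,0,-30,-6],
    [-0.5,0,0,-30,-6],
    [-0.5,0,0,-30,-6],
    [-0.5,0,0,-20,-6],
    [-0.5,0,0,0,0],
    [-0.5,0,0,0,0]
  ]
}}

```text
time: 5.73
tool_pos: [0.4646, 0.3158, 0.1161]
tcp_rot: [0.423, 3.11, 0.004]
wrist_force: [-0.2, -0.3, -0.5]
width: 0.392
grip_force: 30.0
```

```bash
python3 - <<'E'
from h import *
go(572,-173,130,74.6)
E
```

```text
twist -0.1 shift [-233.4 -442.7  -14.5] from [464.6 315.8 116.1] yaw 74.5 q6 -0.75 t 5.73 tilt -1.0000
```

Request:
{"fn": "jog_arm", "kwargs": {
  "motion": [
    [-0.5,-7,-14,-1,0],
    [-0.5,-14,-27,-1,0],
    [-0.5,-15,-28,-1,0],
    [-0.5,-15,-28,-1,0],
    [-0.5,-15,-28,-1,0],
    [-0.5,-15,-28,-1,0],
    [-0.5,-15,-28,-1,0],
    [-0.5,-15,-28,-1,0],
    [-0.5,-15,-28,-1,0],
    [-0.5,-15,-28,-1,0]
  ]
}}

```text
time: 6.57
tool_pos: [0.5272, 0.0206, 0.122]
tcp_rot: [-0.424, -3.109, 0.001]
wrist_force: [-0.1, -0.3, -0.1]
width: 0.396
grip_force: 30.0
```

Request:
{"fn": "jog_arm", "kwargs": {
  "motion": [
    [-0.5,-15,-28,-1,0],
    [-0.5,-15,-28,-1,0],
    [-0.5,-15,-28,-1,0],
    [-0.5,-15,-28,-1,0],
    [-0.5,-15,-28,0,0],
    [-0.5,-14,-27,0,0],
    [-0.5,-4,-11,0,0],
    [-0.5,0,0,0,0],
    [-0.5,0,0,0,0],
    [-0.5,0,0,0,0]
  ]
}}

```text
time: 7.4
tool_pos: [0.5701, -0.1728, 0.1269]
tcp_rot: [-0.422, -3.11, -0.002]
wrist_force: [0.6, 0.7, -0.1]
width: 0.391
grip_force: 30.0
```

```bash
python3 - <<'E'
from h import *
im,d,P,s=cam('wrist');save(im,'w3');np.savez('pics/w3',P=P,im=im,tp=s['tool_pos'],tr=s['tcp_rot'])
go(572,-173,130,74.6,s)
M=R.from_rotvec(s['tcp_rot']).as_matrix()
T=(P-s['tool_pos'])@M*1000
hsv=cv2.cvtColor(im,cv2.COLOR_RGB2HSV)
near=np.linalg.norm(P[...,:2]-np.array([.572,-.173]),axis=-1)<.1
for zr in ((.018,.03),(.04,.07),(.012,.021)):
    print(zr,np.percentile(P[near&(P[...,2]>zr[0])&(P[...,2]<zr[1])][:,2],[10,50,90])*1000)
    seg(im,np.where(near[...,None],P,np.nan),'any',None,zr)
E
```

```text
twist -0.0 shift [-1.9  0.3 -3.1] from [ 570.1 -172.8  126.9] yaw 74.6 q6 -1.64 t 7.40 tilt -1.0000
(0.018, 0.03) [19.91836664 26.60383663 27.72436344]
any px [324. 150.] ctr [ 530.9 -160.9] size [51.9 47.3] long-ang 164.5 z 26.7 n 2503 mean [ 528.5 -159.6]
any px [324. 222.] ctr [ 597.1 -178.4] size [46.  21.3] long-ang 74.8 z 25.8 n 889 mean [ 597.4 -178.6]
any px [324. 194.] ctr [ 571.4 -171.3] size [27.7 27.7] long-ang 74.0 z 20.0 n 754 mean [ 571.1 -171.5]
(0.04, 0.07) [50.4254529  56.76877177 61.69300253]
any px [324. 147.] ctr [ 523.3 -158.4] size [8.  6.9] long-ang 161.9 z 56.4 n 83 mean [ 522.7 -158.2]
(0.012, 0.021) [13.30816689 15.73928309 20.37693007]
any px [324. 195.] ctr [ 572.9 -171.5] size [45.6 38.4] long-ang 74.7 z 16.9 n 1671 mean [ 572.6 -171.5]
```

View pics/w3.png

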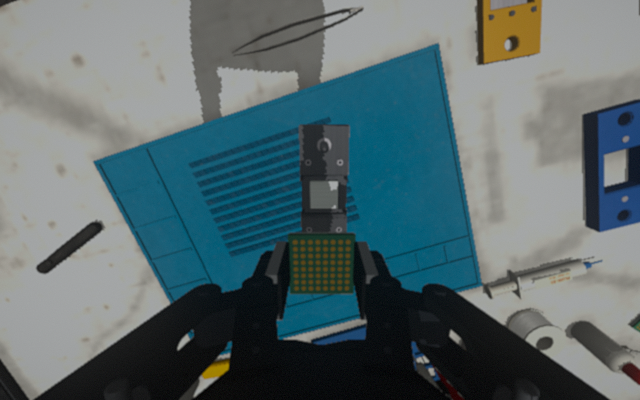

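```bash
python3 - <<'E'
from h import *
Z=np.load('pics/w3.npz');P=Z['P'];im=Z['im']
M=R.from_rotvec(Z['tr']).as_matrix()
T=(P-Z['tp'])@M
o=seg(im,T,'green',(270,220,375,310))
# jig outline: all points above 8mm near jig, x-range hidden; use long sides for the axis
near=(np.linalg.norm(P[...,:2]-np.array([.572,-.173]),axis=-1)<.08)&(P[...,2]>.0235)&(P[...,2]<.031)
q=P[near][:,:2]*1000
a=np.radians(-15.4);e=np.array([np.cos(a),np.sin(a)]);n=np.array([-e[1],e[0]])
t=(q-[571.6,-171.4])@np.c_[e,n];print(np.percentile(t,[0.3,99.7],axis=0))
E
```

```text
green px [321. 266.] ctr [-2.3 -1.5] size [33.  32.7] long-ang 178.6 z -34.0 n 1949 mean [-2.2 -0.9]
[[-67.2227986  -22.91488773]
 [ 36.6661683   22.84749029]]
```

```bash
cat >> h.py <<'E'
def place(jx,jy,z,psi,off,s=None):
    """like go, for a held thing whose centre is at off (mm, tool x,y)"""
    a=np.radians(psi); xt=np.array([-np.sin(a),np.cos(a)]); yt=np.array([np.cos(a),np.sin(a)])
    p=np.array([jx,jy])-off[0]*xt-off[1]*yt
    go(p[0],p[1],z,psi,s)
E
python3 - <<'E'
from h import *
place(571.6,-171.4,-7,74.6,(-2.3,-1.3))
E
```

```text
twist 0.0 shift [  1.2   2.7 134.4] from [ 570.4 -172.6  127.4] yaw 74.6 q6 -1.64 t 7.45 tilt -1.0000
```

Request:
{"fn": "jog_arm", "kwargs": {
  "motion": [
    [-0.5,1,3,20,0],
    [-0.5,0,0,30,0],
    [-0.5,0,0,30,0],
    [-0.5,0,0,20,0],
    [-0.5,0,0,15,0],
    [-0.5,0,0,10,0],
    [-0.5,0,0,0,0],
    [-0.5,0,0,3,0],
    [-0.5,0,0,3,0],
    [-0.5,0,0,0,0]
  ]
}}

```text
time: 8.28
tool_pos: [0.572, -0.1711, -0.0018]
tcp_rot: [0.421, 3.112, -0.0]
wrist_force: [0.0, -0.7, -0.9]
width: 0.391
grip_force: 30.0
```

Request:
{"fn": "jog_arm", "kwargs": {
  "motion": [
    [-0.5,0,0,2,0],
    [-0.5,0,0,0,0],
    [-0.5,0,0,0,0]
  ]
}}

```text
time: 8.53
tool_pos: [0.5715, -0.1712, -0.0041]
tcp_rot: [0.422, 3.112, -0.0]
wrist_force: [-0.5, -0.3, 0.5]
width: 0.392
grip_force: 30.0
```

Request:
{"fn": "jog_arm", "kwargs": {
  "motion": [
    [-0.5,0,0,2,0],
    [-0.5,0,0,2,0],
    [-0.5,0,0,0,0],
    [-0.5,0,0,0,0]
  ]
}}

```text
time: 8.87
tool_pos: [0.5715, -0.1712, -0.0081]
tcp_rot: [0.422, 3.112, -0.0]
wrist_force: [-1.1, 0.3, 4.1]
width: 0.395
grip_force: 30.3
```

Request:
{"fn": "jog_arm", "kwargs": {
  "motion": [
    [-0.1,0,0,0,0],
    [0.0,0,0,0,0],
    [0.1,0,0,0,0],
    [0.1,0,0,-5,0],
    [0.1,0,0,-20,0],
    [0.1,0,0,-30,0],
    [0.1,0,0,-30,0],
    [0.5,0,0,-30,0],
    [0.8,0,0,-20,0],
    [0.8,0,0,0,0]
  ]
}}

```text
time: 9.7
tool_pos: [0.5752, -0.1724, 0.133]
tcp_rot: [0.42, 3.103, -0.003]
wrist_force: [1.0, -1.2, 0.8]
width: 0.901
grip_force: 0.0
```

```bash
python3 - <<'E'
from h import *
im,d,P,s=cam('wrist');save(im,'w4');np.savez('pics/w4',P=P,im=im,tp=s['tool_pos'],tr=s['tcp_rot'])
seg(im,P,'green',(270,120,375,260))
save(cv2.resize(im[110:290,230:420],None,fx=3,fy=3),'w4c')
near=np.linalg.norm(P[...,:2]-np.array([.572,-.173]),axis=-1)<.1
seg(im,np.where(near[...,None],P,np.nan),'any',None,(.04,.07))
go(427.6,166.8,130,93.2,s)
E
```

```text
green px [322. 190.] ctr [ 572.9 -171.7] size [32.6 32.5] long-ang 163.9 z 26.0 n 996 mean [ 572.8 -172.4]
any px [322. 244.] ctr [ 618.2 -184.2] size [7.3 5.5] long-ang 83.6 z 53.0 n 99 mean [ 617.6 -184. ]
any px [322. 139.] ctr [ 523.2 -158.3] size [7.4 7.1] long-ang 167.6 z 56.0 n 82 mean [ 522.7 -158.2]
twist -18.6 shift [1.284e+02 3.469e+02 3.000e-01] from [ 575.2 -172.4  133. ] yaw 74.6 q6 -1.63 t 9.70 tilt -0.9999
```

View pics/w4c.png

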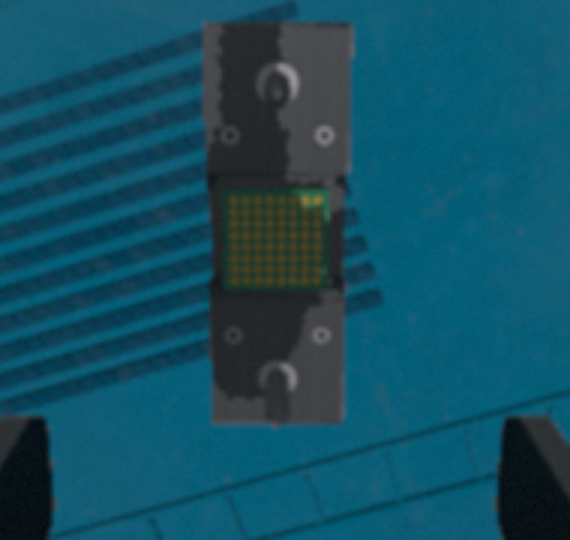

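The crop shows the chip seated squarely in the pocket, pads up. Next is the wide stencil.

Request:
{"fn": "jog_arm", "kwargs": {
  "motion": [
    [0.8,0,0,0,-6.2],
    [0.8,0,0,0,-6.2],
    [0.8,0,0,0,-6.2],
    [0.8,10,28,0,0],
    [0.8,11,29,0,0],
    [0.8,11,29,0,0],
    [0.8,11,29,0,0],
    [0.8,11,29,0,0],
    [0.8,11,29,0,0],
    [0.8,11,29,0,0]
  ]
}}

```text
time: 10.58
tool_pos: [0.482, 0.0276, 0.1247]
tcp_rot: [0.086, -3.138, -0.0]
wrist_force: [-0.5, 1.1, 0.3]
width: 0.898
grip_force: 0.0
```

Request:
{"fn": "jog_arm", "kwargs": {
  "motion": [
    [0.8,11,29,0,0],
    [0.8,11,29,0,0],
    [0.8,11,29,0,0],
    [0.8,11,29,0,0],
    [0.8,10,29,0,0],
    [0.8,0,0,0,0],
    [0.8,0,0,0,0],
    [0.8,0,0,0,0]
  ]
}}

```text
time: 11.25
tool_pos: [0.4214, 0.1679, 0.1254]
tcp_rot: [0.089, -3.139, 0.002]
wrist_force: [-0.0, -0.7, 0.6]
width: 0.906
grip_force: 0.0
```

```bash
python3 - <<'E'
from h import *
im,d,P,s=cam('wrist');save(im,'w5')
o=seg(im,P,'gold',None,(.004,.016))
for k in o[:2]: go(k[1][0],k[1][1],-28,k[3]+90,s)
E
```

```text
gold px [182. 202.] ctr [434.   31.4] size [124.   50.2] long-ang 174.8 z 10.3 n 2741 mean [442.3  24.3]
gold px [323. 232.] ctr [459.1 169.5] size [60.3 48.8] long-ang 2.9 z 10.4 n 1585 mean [466.1 171.5]
gold px [335. 153.] ctr [385.8 172.8] size [41.3 34. ] long-ang 4.8 z 10.3 n 835 mean [381.9 178.2]
gold px [210. 145.] ctr [382.   53.8] size [16.7 15.6] long-ang 171.0 z 10.2 n 183 mean [380.4  55.8]
twist 8.4 shift [ -25.1 -134.6  153.5] from [421.4 167.9 125.4] yaw 93.2 q6 -1.30 t 11.25 tilt -1.0000
twist 0.3 shift [-3.800e+01 -1.000e-01  1.533e+02] from [421.4 167.9 125.4] yaw 93.2 q6 -1.30 t 11.25 tilt -1.0000
```

View pics/w5.png

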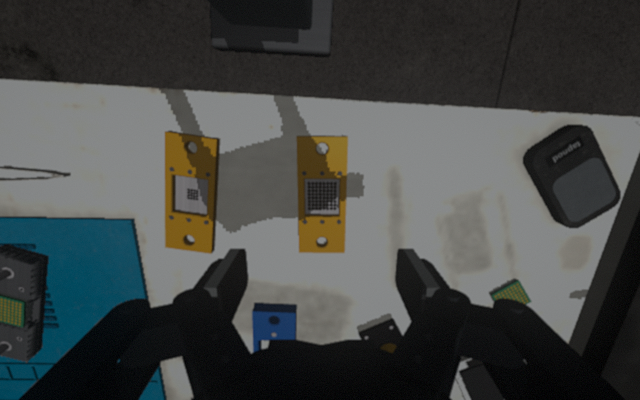

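The wide hole field is at (322,196), directly under the gripper. I'll get the full outline by height.

```bash
python3 - <<'E'
from h import *
im,d,P,s=cam('wrist')
o=seg(im,P,'any',(285,120,362,252),(.0055,.016))
for k in o[:1]: go(k[1][0],k[1][1],-28,k[3]+90,s)
E
```

```text
any px [322. 191.] ctr [427.7 168.1] size [124.4  50.2] long-ang 3.1 z 10.2 n 4258 mean [423.3 167.9]
twist 0.1 shift [ -6.1   0.5 153.6] from [421.8 167.5 125.6] yaw 93.2 q6 -1.30 t 11.30 tilt -1.0000
```

Request:
{"fn": "jog_arm", "kwargs": {
  "motion": [
    [0.5,-6,0,20,0],
    [0.5,0,0,30,0],
    [0.5,0,0,30,0],
    [0.5,0,0,30,0],
    [0.5,0,0,20,0],
    [0.5,0,0,14,0],
    [0.5,0,0,9,0],
    [0.5,0,0,0,0],
    [0.1,0,0,0,0],
    [-0.1,0,0,0,0]
  ],
  "force": 70
}}

```text
time: 12.18
tool_pos: [0.4293, 0.1685, -0.0253]
tcp_rot: [-0.086, 3.139, 0.0]
wrist_force: [0.1, 0.4, -1.3]
width: 0.555
grip_force: 72.0
```

Request:
{"fn": "jog_arm", "kwargs": {
  "motion": [
    [-0.3,0,0,0,0],
    [-0.3,0,0,0,0],
    [-0.3,0,0,0,0],
    [-0.3,0,0,0,0]
  ]
}}

```text
time: 12.52
tool_pos: [0.4291, 0.1688, -0.0257]
tcp_rot: [-0.087, 3.138, 0.001]
wrist_force: [-0.1, -1.0, 4.0]
width: 0.558
grip_force: 72.5
```

Request:
{"fn": "jog_arm", "kwargs": {
  "motion": [
    [-0.3,0,0,-8,0],
    [-0.3,0,0,-20,0],
    [-0.3,0,0,-30,6],
    [-0.3,0,0,-30,6],
    [-0.3,0,0,-30,6.6],
    [-0.3,0,0,-30,0],
    [-0.3,0,0,0,0],
    [-0.3,0,0,0,0]
  ]
}}

```text
time: 13.18
tool_pos: [0.4299, 0.1693, 0.1241]
tcp_rot: [0.42, 3.108, 0.004]
wrist_force: [-0.5, 0.0, -1.8]
width: 0.556
grip_force: 72.3
```

```bash
cat >> h.py <<'E'
def held(im,P,s,z0,z1,half):
    M=R.from_rotvec(s['tcp_rot']).as_matrix(); T=(P-s['tool_pos'])@M
    T[(abs(T[...,0])>half)|(abs(T[...,1])>.05)]=np.nan
    return seg(im,T,'any',None,(z0,z1))
E
python3 - <<'E'
from h import *
im,d,P,s=cam('wrist');save(im,'w6')
held(im,P,s,-.042,-.03,.08)
go(571.7,-171.4,125,74.6,s)
E
```

```text
any px [321. 232.] ctr [ 3.6 -0.9] size [118.1  60.7] long-ang 0.1 z -35.9 n 14917 mean [15.6 -0.9]
twist 0.0 shift [-227.2 -290.8   -0.8] from [429.9 169.3 124.1] yaw 74.6 q6 -0.98 t 13.18 tilt -1.0000
```

View pics/w6.png

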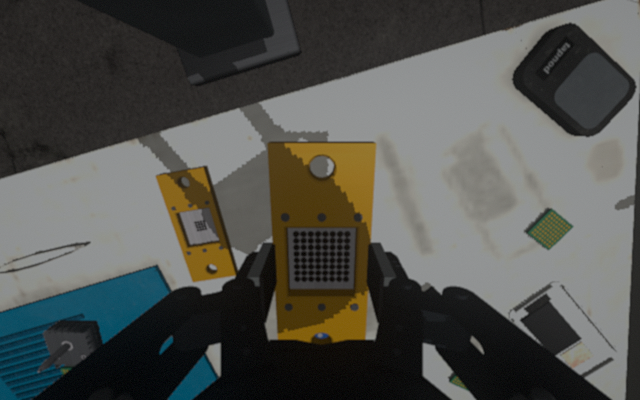

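The held stencil is square to the gripper, front edge at row 142, hole at (321,166), and centred within about 1 mm.

Request:
{"fn": "jog_arm", "kwargs": {
  "motion": [
    [-0.3,-8,-11,0,0],
    [-0.3,-17,-22,0,0],
    [-0.3,-18,-23,0,0],
    [-0.3,-18,-23,0,0],
    [-0.3,-18,-23,0,0],
    [-0.3,-18,-23,0,0],
    [-0.3,-18,-23,0,0],
    [-0.3,-18,-23,0,0],
    [-0.3,-18,-23,0,0],
    [-0.3,-18,-23,0,0]
  ]
}}

```text
time: 14.07
tool_pos: [0.5315, -0.0865, 0.1187]
tcp_rot: [-0.421, -3.108, -0.001]
wrist_force: [1.1, 0.0, -1.3]
width: 0.557
grip_force: 72.3
```

Request:
{"fn": "jog_arm", "kwargs": {
  "motion": [
    [-0.3,-18,-23,0,0],
    [-0.3,-18,-23,0,0],
    [-0.3,-14,-20,0,0],
    [-0.3,-8,-10,0,0],
    [-0.3,0,0,0,0],
    [-0.3,0,0,0,0],
    [-0.3,0,0,0,0]
  ]
}}

```text
time: 14.65
tool_pos: [0.5677, -0.1729, 0.1201]
tcp_rot: [-0.421, -3.11, -0.002]
wrist_force: [-0.6, 0.3, -0.1]
width: 0.553
grip_force: 72.3
```

```bash
python3 - <<'E'
from h import *
im,d,P,s=cam('top')
place(571.7,-171.4,1,74.6,(.8,-.9))
s=bot.read_state();place(571.7,-171.4,1,74.6,(.8,-.9),s)
E
```

```text
twist 0.0 shift [ -4.4   3.1 119.4] from [ 567.9 -172.8  120.4] yaw 74.6 q6 -1.64 t 14.70 tilt -1.0000
twist 0.0 shift [ -4.4   3.1 119.4] from [ 567.9 -172.8  120.4] yaw 74.6 q6 -1.64 t 14.70 tilt -1.0000
```

Request:
{"fn": "jog_arm", "kwargs": {
  "motion": [
    [-0.3,-4.4,3.1,10,0],
    [-0.3,0,0,25,0],
    [-0.3,0,0,25,0],
    [-0.3,0,0,15,0],
    [-0.3,0,0,5,0],
    [-0.3,0,0,0,0],
    [-0.3,0,0,0,0]
  ]
}}

```text
time: 15.28
tool_pos: [0.5744, -0.1718, 0.0415]
tcp_rot: [0.42, 3.113, 0.0]
wrist_force: [-0.4, -0.4, -1.3]
width: 0.555
grip_force: 72.3
```

```bash
python3 - <<'E'
from h import *
im,d,P,s=cam('wrist');save(im[100:380,200:440],'w7')
held(im,P,s,-.042,-.03,.08)
place(571.7,-171.4,1,74.6,(.8,-.9),s)
E
```

```text
any px [321. 232.] ctr [ 3.5 -0.9] size [118.4  60.6] long-ang 0.1 z -35.9 n 14911 mean [15.6 -0.9]
twist 0.0 shift [ 1.9  0.6 40.5] from [ 574.4 -171.8   41.5] yaw 74.6 q6 -1.63 t 15.28 tilt -1.0000
```

View pics/w7.png

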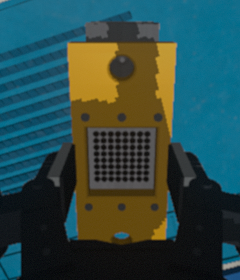

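The near pin is visible inside the stencil hole at crop (122,65).

Request:
{"fn": "jog_arm", "kwargs": {
  "motion": [
    [-0.3,1.6,0.5,0,0],
    [-0.3,0,0,6,0],
    [-0.3,0,0,6,0],
    [-0.3,0,0,6,0],
    [-0.3,0,0,6,0],
    [-0.3,0,0,0,0],
    [-0.3,0,0,0,0]
  ]
}}

```text
time: 15.92
tool_pos: [0.5719, -0.1713, 0.0164]
tcp_rot: [-0.422, -3.111, -0.001]
wrist_force: [-0.3, 0.4, -0.7]
width: 0.555
grip_force: 72.3
```

Request:
{"fn": "jog_arm", "kwargs": {
  "motion": [
    [-0.3,0,0,5,0],
    [-0.3,0,0,5,0],
    [-0.3,0,0,3,0],
    [-0.3,0,0,0,0],
    [-0.3,0,0,0,0]
  ]
}}

```text
time: 16.33
tool_pos: [0.5723, -0.1714, 0.004]
tcp_rot: [-0.422, -3.112, -0.0]
wrist_force: [0.0, 0.2, -0.9]
width: 0.561
grip_force: 72.3
```

Request:
{"fn": "jog_arm", "kwargs": {
  "motion": [
    [-0.3,0,0,2,0],
    [-0.3,0,0,2,0],
    [-0.3,0,0,0,0],
    [-0.3,0,0,0,0]
  ]
}}

```text
time: 16.67
tool_pos: [0.5732, -0.1717, 0.001]
tcp_rot: [0.422, 3.112, -0.0]
wrist_force: [-0.4, -0.3, 2.1]
width: 0.554
grip_force: 72.7
```

Request:
{"fn": "jog_arm", "kwargs": {
  "motion": [
    [0.1,0,0,0,0],
    [0.4,0,0,0,0],
    [0.6,0,0,0,0],
    [0.6,0,0,0,0],
    [0.6,0,0,-20,0],
    [0.6,0,0,-30,0],
    [0.6,0,0,-30,0],
    [0.6,0,0,-30,0],
    [0.6,0,0,-20,0],
    [0.6,0,0,0,0]
  ]
}}

```text
time: 17.5
tool_pos: [0.5766, -0.1729, 0.1365]
tcp_rot: [0.42, 3.103, -0.003]
wrist_force: [1.1, -0.4, 0.8]
width: 0.801
grip_force: 0.0
```

```bash
python3 - <<'E'
from h import *
im,d,P,s=cam('wrist');save(im,'w8')
near=np.linalg.norm(P[...,:2]-np.array([.572,-.172]),axis=-1)<.08
Q=np.where(near[...,None],P,np.nan)
seg(im,Q,'any',None,(.032,.042))
m=near&(P[...,2]>.032)&(P[...,2]<.042)
q=P[m]; A=np.c_[q[:,:2]-q[:,:2].mean(0),np.ones(len(q))]; print('plane',np.linalg.lstsq(A,q[:,2],rcond=None)[0])
go(626.8,120.3,125,91,s)
E
```

```text
any px [322. 183.] ctr [ 572. -172.] size [123.7  50.1] long-ang 164.5 z 36.8 n 4840 mean [ 567.1 -170.7]
plane [0.00022448 0.00051612 0.03687422]
twist -16.4 shift [-55.2 292.3  11. ] from [ 576.6 -172.9  136.5] yaw 74.6 q6 -1.63 t 17.50 tilt -0.9999
```

Stencil seated flat, centre (572,-172), top at 36.8 mm. Next, the ball frame.

Request:
{"fn": "jog_arm", "kwargs": {
  "motion": [
    [0.6,0,0,0,-5.5],
    [0.6,0,0,0,-5.5],
    [0.6,0,0,0,-5.4],
    [0.6,-5,26,0,0],
    [0.6,-5,29,0,0],
    [0.6,-5,29,0,0],
    [0.6,-5,29,0,0],
    [0.6,-5,29,0,0],
    [0.6,-5,29,0,0],
    [0.6,-5,29,0,0]
  ]
}}

```text
time: 18.38
tool_pos: [0.6028, 0.0304, 0.128]
tcp_rot: [0.026, -3.138, 0.0]
wrist_force: [0.5, -0.4, 0.7]
width: 0.806
grip_force: 0.0
```

Request:
{"fn": "jog_arm", "kwargs": {
  "motion": [
    [0.6,-5,29,0,0],
    [0.6,-5,29,0,0],
    [0.6,-5,29,0,0],
    [0.6,0,5,0,0],
    [0.6,0,0,0,0],
    [0.6,0,0,0,0],
    [0.6,0,0,0,0]
  ]
}}

```text
time: 18.97
tool_pos: [0.6169, 0.1201, 0.1292]
tcp_rot: [0.026, -3.14, 0.001]
wrist_force: [-0.9, -0.0, 0.1]
width: 0.803
grip_force: 0.0
```

```bash
python3 - <<'E'
from h import *
im,d,P,s=cam('wrist');save(im,'w9')
near=(np.linalg.norm(P[...,:2]-np.array([.627,.120]),axis=-1)<.08)
P=np.where(near[...,None],P,np.nan)
o=seg(im,P,'any',None,(.0105,.022))
for k in o[:1]: go(k[1][0],k[1][1],-24,k[3]+90,s)
E
```

```text
any px [323. 196.] ctr [626.5 121.5] size [123.9  50.1] long-ang 0.7 z 16.2 n 4187 mean [622.3 121.4]
twist 0.2 shift [ -9.9   1.4 153.2] from [616.9 120.1 129.2] yaw 90.9 q6 -1.43 t 18.97 tilt -1.0000
```

View pics/w9.png

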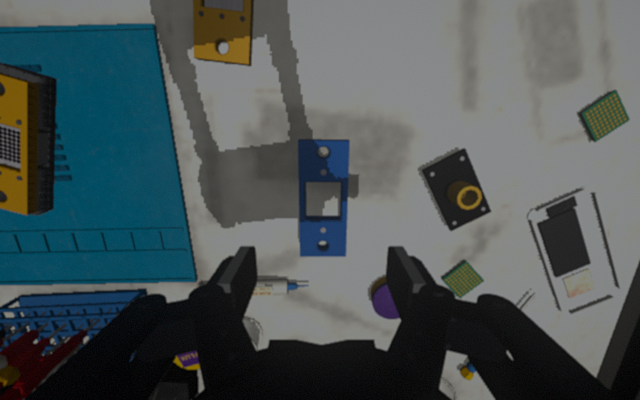

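The blue frame is at (323,196), between the open fingers. I'll grip it about 6 mm above the table so the tips clear the stencil later.

Request:
{"fn": "jog_arm", "kwargs": {
  "motion": [
    [0.5,-10,1,20,0],
    [0.5,0,0,30,0],
    [0.5,0,0,30,0],
    [0.5,0,0,30,0],
    [0.5,0,0,20,0],
    [0.5,0,0,12,0],
    [0.5,0,0,6,0],
    [0.5,0,0,0,0],
    [0.1,0,0,0,0],
    [-0.1,0,0,0,0]
  ],
  "force": 70
}}

```text
time: 19.85
tool_pos: [0.6295, 0.1224, -0.0152]
tcp_rot: [-0.026, 3.138, 0.0]
wrist_force: [-0.4, -0.2, -1.8]
width: 0.538
grip_force: 71.6
```

Request:
{"fn": "jog_arm", "kwargs": {
  "motion": [
    [-0.3,0,0,0,0],
    [-0.3,0,0,0,0],
    [-0.3,0,0,0,0],
    [-0.3,0,0,0,0]
  ]
}}

```text
time: 20.18
tool_pos: [0.6297, 0.1226, -0.0153]
tcp_rot: [-0.027, 3.138, 0.0]
wrist_force: [1.3, -1.6, 6.5]
width: 0.539
grip_force: 72.6
```

Request:
{"fn": "jog_arm", "kwargs": {
  "motion": [
    [-0.3,0,0,-8,0],
    [-0.3,0,0,-20,0],
    [-0.3,0,0,-30,5.4],
    [-0.3,0,0,-30,5.4],
    [-0.3,0,0,-30,5.4],
    [-0.3,0,0,-30,0],
    [-0.3,0,0,0,0],
    [-0.3,0,0,0,0]
  ]
}}

```text
time: 20.85
tool_pos: [0.6296, 0.1229, 0.1337]
tcp_rot: [0.415, 3.109, 0.003]
wrist_force: [-0.2, -0.8, -2.2]
width: 0.541
grip_force: 71.9
```

```bash
python3 - <<'E'
from h import *
im,d,P,s=cam('wrist');save(im,'w10')
M=R.from_rotvec(s['tcp_rot']).as_matrix(); T=(P-s['tool_pos'])@M
T[(abs(T[...,0])>.08)|(abs(T[...,1])>.05)]=np.nan
seg(im,T,'blue',None,(-.046,-.025)); seg(im,T,'any',None,(-.043,-.033))
place(571.8,-171.7,125,74.6,(0,0),s)
E
```

```text
blue px [321. 231.] ctr [ 4.  -0.9] size [120.   49.7] long-ang 0.1 z -31.4 n 13652 mean [14. -1.]
any px [274. 257.] ctr [  1.6 -24.1] size [24.2  6.7] long-ang 164.1 z -38.3 n 249 mean [  5.6 -25.2]
any px [370. 256.] ctr [-1.3 25.2] size [27.9  6.9] long-ang 179.9 z -38.4 n 249 mean [ 5.9 23.5]
any px [389. 254.] ctr [ 7.8 33.3] size [5.  1.3] long-ang 90.2 z -40.1 n 60 mean [ 8.  32.8]
twist 0.2 shift [ -22.5 -299.4    8. ] from [629.6 122.9 133.7] yaw 74.8 q6 -1.15 t 20.85 tilt -1.0000
```

The grip overlaps the frame's side by only about 3 mm. I'll set it back down and take it deeper.

Request:
{"fn": "jog_arm", "kwargs": {
  "motion": [
    [-0.3,0,0,30,0],
    [-0.3,0,0,30,0],
    [-0.3,0,0,30,0],
    [-0.3,0,0,30,0],
    [-0.3,0,0,20,0],
    [-0.3,0,0,6,0],
    [-0.3,0,0,2,0],
    [-0.3,0,0,0,0],
    [-0.3,0,0,0,0]
  ]
}}

```text
time: 21.65
tool_pos: [0.6243, 0.1222, -0.02]
tcp_rot: [-0.415, -3.108, 0.003]
wrist_force: [-1.8, 0.6, 1.3]
width: 0.539
grip_force: 127.7
```

Request:
{"fn": "jog_arm", "kwargs": {
  "motion": [
    [0.3,0,0,0,0],
    [0.4,0,0,0,0],
    [0.4,0,0,0,0],
    [0.4,0,0,3,0],
    [0.4,0,0,3,0],
    [0.4,0,0,0,0],
    [0.4,0,0,0,0]
  ]
}}

```text
time: 22.23
tool_pos: [0.6274, 0.1224, -0.0241]
tcp_rot: [-0.416, -3.113, 0.0]
wrist_force: [0.8, -0.4, -0.6]
width: 0.701
grip_force: 0.0
```

Request:
{"fn": "jog_arm", "kwargs": {
  "motion": [
    [0.1,0,0,0,0],
    [-0.1,0,0,0,0],
    [-0.3,0,0,0,0],
    [-0.3,0,0,0,0],
    [-0.3,0,0,0,0],
    [-0.3,0,0,0,0]
  ]
}}

```text
time: 22.73
tool_pos: [0.6282, 0.1226, -0.0232]
tcp_rot: [0.416, 3.113, 0.0]
wrist_force: [0.4, 0.5, 2.9]
width: 0.563
grip_force: 72.8
```

Request:
{"fn": "jog_arm", "kwargs": {
  "motion": [
    [-0.3,0,0,-8,0],
    [-0.3,0,0,-20,0],
    [-0.3,0,0,-30,0],
    [-0.3,0,0,-30,0],
    [-0.3,0,0,-30,0],
    [-0.3,0,0,-20,0],
    [-0.3,0,0,-10,0],
    [-0.3,0,0,0,0],
    [-0.3,0,0,0,0],
    [-0.3,0,0,0,0]
  ]
}}

```text
time: 23.57
tool_pos: [0.6259, 0.1222, 0.122]
tcp_rot: [-0.416, -3.11, 0.002]
wrist_force: [0.1, -0.4, -2.0]
width: 0.562
grip_force: 72.5
```

```bash
python3 - <<'E'
from h import *
im,d,P,s=cam('wrist');save(im,'w10')
M=R.from_rotvec(s['tcp_rot']).as_matrix(); T=(P-s['tool_pos'])@M
T[(abs(T[...,0])>.08)|(abs(T[...,1])>.024)]=np.nan
seg(im,T,'blue',None,(-.055,-.025))
m=(T[...,2]>-.05)&(T[...,2]<-.03);q=T[m]
A=np.c_[q[:,:2],np.ones(len(q))];print('plane',np.linalg.lstsq(A,q[:,2],rcond=None)[0])
place(571.8,-171.7,125,74.6,(0,0),s)
E
```

```text
blue px [323. 232.] ctr [ 4.9 -0. ] size [118.7  48. ] long-ang 180.0 z -38.8 n 14525 mean [16.8 -0.1]
plane [-0.00615911 -0.00986055 -0.03901954]
twist 0.2 shift [ -25.9 -297.7   -2.6] from [625.9 122.2 122. ] yaw 74.8 q6 -1.15 t 23.57 tilt -1.0000
```

View pics/w10.png

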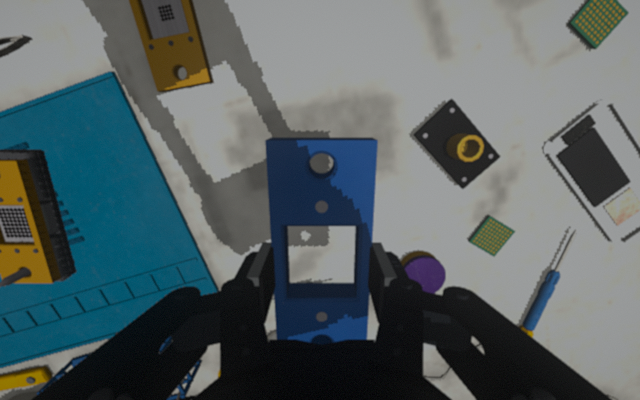

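The frame is held flat, front edge at row 139 and window centred at (321,261).

Request:
{"fn": "jog_arm", "kwargs": {
  "motion": [
    [-0.3,-1,-15,0,0.2],
    [-0.3,-2,-27,0,0],
    [-0.3,-3,-28,0,0],
    [-0.3,-3,-28,0,0],
    [-0.3,-3,-28,0,0],
    [-0.3,-3,-28,0,0],
    [-0.3,-3,-28,0,0],
    [-0.3,-3,-28,0,0],
    [-0.3,-3,-28,0,0],
    [-0.3,-3,-28,0,0]
  ]
}}

```text
time: 24.45
tool_pos: [0.5811, -0.1428, 0.1226]
tcp_rot: [-0.422, -3.11, -0.0]
wrist_force: [0.0, -0.0, -1.8]
width: 0.561
grip_force: 72.5
```

Request:
{"fn": "jog_arm", "kwargs": {
  "motion": [
    [-0.3,-2,-20,0,0],
    [-0.3,-1,-10,0,0],
    [-0.3,0,0,20,0],
    [-0.3,0,0,20,0],
    [-0.3,0,0,20,0],
    [-0.3,0,0,10,0],
    [-0.3,0,0,0,0],
    [-0.3,0,0,0,0],
    [-0.3,0,0,0,0]
  ]
}}

```text
time: 25.2
tool_pos: [0.5788, -0.1709, 0.0553]
tcp_rot: [0.421, 3.112, -0.0]
wrist_force: [0.1, -0.9, -1.2]
width: 0.564
grip_force: 72.5
```

```bash
python3 - <<'E'
from h import *
place(571.8,-171.7,13.8,74.6,(2.2,-.9))
E
```

```text
twist -0.0 shift [ 4.3 -1.7 41.4] from [ 578.8 -170.9   55.3] yaw 74.6 q6 -1.63 t 25.20 tilt -1.0000
```

Request:
{"fn": "jog_arm", "kwargs": {
  "motion": [
    [-0.3,4.3,-1.7,0,0],
    [-0.3,0,0,10,0],
    [-0.3,0,0,0,0],
    [-0.3,0,0,0,0]
  ]
}}

```text
time: 25.53
tool_pos: [0.5727, -0.1711, 0.044]
tcp_rot: [-0.422, -3.112, -0.0]
wrist_force: [-0.1, -0.0, -1.4]
width: 0.563
grip_force: 72.5
```

```bash
python3 - <<'E'
from h import *
im,d,P,s=cam('wrist');save(np.hstack([im[100:380,200:440]]),'w11')
place(571.8,-171.7,13.8,74.6,(2.2,-.9))
# hole and pin, by height, near the front hole
M=R.from_rotvec(s['tcp_rot']).as_matrix(); T=(P-s['tool_pos'])@M
T[(abs(T[...,0]-.052)>.007)|(abs(T[...,1])>.008)]=np.nan
seg(im,T,'any',None,(-.034,.05))
seg(im,T,'any',None,(-.034,-.010))
E
```

```text
twist -0.0 shift [-1.1  0.1 30.4] from [ 573.  -171.2   44.2] yaw 74.6 q6 -1.63 t 25.58 tilt -1.0000
any px [321. 163.] ctr [49.9 -0.9] size [14.2  9.3] long-ang 88.6 z -13.3 n 353 mean [49.4 -1. ]
any px [322. 160.] ctr [51.  -0.9] size [7.2 7.2] long-ang 89.1 z -14.0 n 152 mean [51.2 -0.7]
any px [321. 171.] ctr [49.3 -1.3] size [12.   6.3] long-ang 96.8 z -29.2 n 110 mean [47.9 -1.1]
```

Request:
{"fn": "jog_arm", "kwargs": {
  "motion": [
    [-0.3,-1,0,0,0],
    [-0.3,0,0,6,0],
    [-0.3,0,0,6,0],
    [-0.3,0,0,6,0],
    [-0.3,0,0,5,0],
    [-0.3,0,0,3,0],
    [-0.3,0,0,0,0],
    [-0.3,0,0,0,0]
  ]
}}

```text
time: 26.25
tool_pos: [0.5739, -0.1715, 0.0179]
tcp_rot: [-0.422, -3.112, -0.0]
wrist_force: [1.1, -0.8, -1.8]
width: 0.562
grip_force: 72.5
```

Request:
{"fn": "jog_arm", "kwargs": {
  "motion": [
    [-0.3,0,0,2,0],
    [-0.3,0,0,2,0],
    [-0.3,0,0,0,0],
    [-0.3,0,0,0,0]
  ]
}}

```text
time: 26.58
tool_pos: [0.5743, -0.1716, 0.0144]
tcp_rot: [-0.422, -3.113, 0.0]
wrist_force: [0.1, -0.2, -1.7]
width: 0.563
grip_force: 72.5
```

Request:
{"fn": "jog_arm", "kwargs": {
  "motion": [
    [-0.3,0,0,1,0],
    [-0.3,0,0,1,0],
    [-0.3,0,0,0,0],
    [-0.3,0,0,0,0]
  ]
}}

```text
time: 26.92
tool_pos: [0.5746, -0.1717, 0.0134]
tcp_rot: [0.422, 3.113, -0.0]
wrist_force: [-2.0, 1.5, 5.7]
width: 0.563
grip_force: 73.2
```

Contact at the expected height. I'll release and lift.

Request:
{"fn": "jog_arm", "kwargs": {
  "motion": [
    [0.1,0,0,0,0],
    [0.4,0,0,0,0],
    [0.6,0,0,0,0],
    [0.6,0,0,0,0],
    [0.6,0,0,-20,0],
    [0.6,0,0,-30,0],
    [0.6,0,0,-30,0],
    [0.6,0,0,-30,0],
    [0.6,0,0,-20,0],
    [0.6,0,0,0,0]
  ]
}}

```text
time: 27.75
tool_pos: [0.5783, -0.173, 0.1486]
tcp_rot: [0.42, 3.103, -0.003]
wrist_force: [0.2, 0.0, 0.4]
width: 0.803
grip_force: 0.0
```

```bash
python3 - <<'E'
from h import *
im,d,P,s=cam('wrist');save(im,'w12')
near=np.linalg.norm(P[...,:2]-np.array([.572,-.172]),axis=-1)<.08
Q=np.where(near[...,None],P,np.nan)
seg(im,Q,'any',None,(.048,.058))
m=near&(P[...,2]>.048)&(P[...,2]<.058)
q=P[m]; A=np.c_[q[:,:2]-q[:,:2].mean(0),np.ones(len(q))]; print('plane',np.linalg.lstsq(A,q[:,2],rcond=None)[0])
go(614,258,125,120.4,s);go(614,258,125,30.4,s)
E
```

```text
any px [322. 182.] ctr [ 572.7 -172. ] size [124.   50.1] long-ang 164.7 z 52.6 n 5109 mean [ 567.6 -170.6]
plane [-9.52042376e-04 -2.24227490e-05  5.28931585e-02]
twist -45.8 shift [-248.7  353.8   22.4] from [ 578.3 -173.   148.6] yaw 74.6 q6 -1.63 t 27.75 tilt -0.9999
twist 44.2 shift [353.8 248.7  22.4] from [ 578.3 -173.   148.6] yaw 74.6 q6 -1.63 t 27.75 tilt -0.9999
```

Frame seated flat, top at 52.7 mm, centre (572.7,-172). Last, the lid.

Request:
{"fn": "jog_arm", "kwargs": {
  "motion": [
    [0.1,0,0,0,-6.5],
    [0.1,0,0,0,-6.5],
    [0.1,0,0,0,-6.5],
    [0.1,0,0,0,-6.5],
    [0.1,0,0,0,-6.5],
    [0.1,0,0,0,-6.5],
    [0.1,0,0,0,-6.8],
    [0.1,-10,15,0,0],
    [0.1,-17,24,0,0],
    [0.1,-18,25,0,0]
  ]
}}

```text
time: 28.63
tool_pos: [0.5793, -0.0935, 0.1399]
tcp_rot: [0.819, -3.03, -0.002]
wrist_force: [1.5, 0.3, 0.7]
width: 0.551
grip_force: 0.0
```

Request:
{"fn": "jog_arm", "kwargs": {
  "motion": [
    [0.1,-18,25,2,0],
    [0.1,-18,25,2,0],
    [0.1,-18,25,2,0],
    [0.1,-18,25,2,0],
    [0.1,-18,25,2,0],
    [0.1,-18,25,2,0],
    [0.1,-18,25,2,0],
    [0.1,-18,25,2,0],
    [0.1,-18,25,2,0],
    [0.1,-18,26,2,0]
  ]
}}

```text
time: 29.47
tool_pos: [0.6078, 0.2149, 0.1197]
tcp_rot: [0.822, -3.029, 0.0]
wrist_force: [0.7, -0.7, 0.2]
width: 0.551
grip_force: 0.0
```

Request:
{"fn": "jog_arm", "kwargs": {
  "motion": [
    [0.1,-16,22,2,0],
    [0.1,-8,12,0,0],
    [0.1,0,0,0,0],
    [0.1,0,0,0,0],
    [0.1,0,0,0,0]
  ]
}}

```text
time: 29.88
tool_pos: [0.6121, 0.254, 0.1195]
tcp_rot: [0.822, -3.03, 0.001]
wrist_force: [0.5, 0.4, -0.3]
width: 0.55
grip_force: 0.0
```

```bash
python3 - <<'E'
from h import *
im,d,P,s=cam('wrist');save(im,'w13')
near=(np.linalg.norm(P[...,:2]-np.array([.614,.258]),axis=-1)<.06)
P=np.where(near[...,None],P,np.nan)
o=seg(im,P,'any',None,(.0065,.019))
k=seg(im,P,'any',None,(.033,.042))
go(*k[0][1],-11,o[0][3]+90,s)
E
```

```text
any px [325. 194.] ctr [613.5 259.1] size [75.1 46. ] long-ang 30.3 z 13.4 n 2754 mean [610.8 257.4]
any px [325. 202.] ctr [616.7 260.9] size [11.7 11.1] long-ang 162.3 z 15.6 n 116 mean [616.9 261.1]
any px [325. 204.] ctr [613.9 259.3] size [23.1 23.1] long-ang 165.7 z 36.7 n 316 mean [613.5 258.9]
twist 0.0 shift [ -4.5   3.6 130.5] from [612.1 254.  119.5] yaw 120.4 q6 -1.74 t 29.88 tilt -1.0000
```

View pics/w13.png

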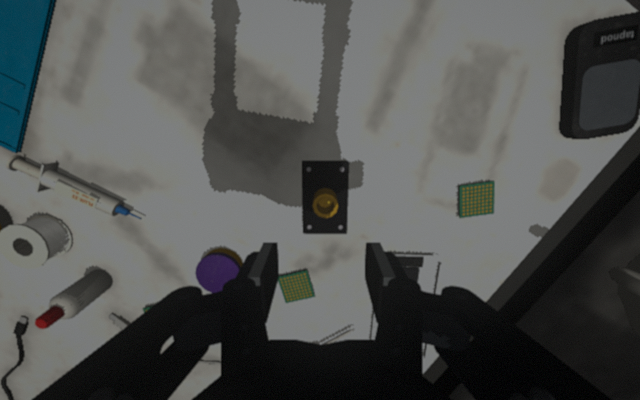

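The lid is at (325,197), neck at (325,204), aligned with the gripper.

Request:
{"fn": "jog_arm", "kwargs": {
  "motion": [
    [0.1,-4.5,3.6,20,0],
    [0.1,0,0,30,0],
    [0.1,0,0,30,0],
    [0.1,0,0,25,0],
    [0.1,0,0,15,0],
    [0.1,0,0,7,0],
    [0.1,0,0,3,0],
    [0.1,0,0,0,0],
    [-0.2,0,0,0,0],
    [-0.7,0,0,0,0]
  ],
  "force": 60
}}

```text
time: 30.77
tool_pos: [0.6165, 0.2613, -0.0075]
tcp_rot: [-0.822, 3.028, 0.0]
wrist_force: [2.1, -2.8, 2.5]
width: 0.277
grip_force: 1.8
```

Request:
{"fn": "jog_arm", "kwargs": {
  "motion": [
    [-0.8,0,0,0,0],
    [-0.8,0,0,0,0],
    [-0.8,0,0,0,0],
    [-0.8,0,0,0,0]
  ]
}}

```text
time: 31.1
tool_pos: [0.6166, 0.2614, -0.0073]
tcp_rot: [-0.822, 3.028, 0.0]
wrist_force: [-0.1, -0.6, 6.6]
width: 0.249
grip_force: 59.4
```

Request:
{"fn": "jog_arm", "kwargs": {
  "motion": [
    [-0.8,0,0,-8,0],
    [-0.8,0,0,-20,0],
    [-0.8,0,0,-25,6.5],
    [-0.8,0,0,-25,6.5],
    [-0.8,0,0,-25,6.5],
    [-0.8,0,0,-20,6.5],
    [-0.8,0,0,-10,6.5],
    [-0.8,0,0,0,6.5],
    [-0.8,0,0,0,6.8],
    [-0.8,0,0,0,0]
  ]
}}

```text
time: 31.93
tool_pos: [0.6144, 0.2608, 0.1239]
tcp_rot: [0.426, 3.113, 0.0]
wrist_force: [-0.5, -0.3, -2.0]
width: 0.25
grip_force: 58.9
```

```bash
python3 - <<'E'
from h import *
im,d,P,s=cam('wrist');save(im,'w14')
M=R.from_rotvec(s['tcp_rot']).as_matrix(); T=(P-s['tool_pos'])@M
T[(abs(T[...,0])>.055)|(abs(T[...,1])>.03)]=np.nan
seg(im,T,'any',None,(-.0255,-.014))
m=(T[...,2]>-.0255)&(T[...,2]<-.014);q=T[m]
A=np.c_[q[:,:2],np.ones(len(q))];print('plane',np.linalg.lstsq(A,q[:,2],rcond=None)[0],np.percentile(q[:,0],[.2,99.8]),np.percentile(q[:,1],[.2,99.8]))
go(572.2,-171.8,125,74.6,s)
E
```

```text
any px [321. 210.] ctr [20.9 -1. ] size [46.3 39.2] long-ang 90.3 z -20.8 n 4814 mean [24.9 -1.1]
any px [322. 295.] ctr [-27.3  -0.5] size [27.5 17. ] long-ang 92.3 z -20.5 n 761 mean [-28.9  -0.8]
any px [321. 259.] ctr [-3.3 -0.8] size [11.7  5.3] long-ang 78.8 z -23.3 n 164 mean [-3.6 -1. ]
plane [ 0.00279316  0.0105498  -0.02082325] [-0.03517675  0.04050859] [-0.02385341  0.02174011]
twist -0.2 shift [ -74.2 -428.3   -1.1] from [614.4 260.8 123.9] yaw 74.4 q6 -0.93 t 31.93 tilt -1.0000
```

View pics/w14.png

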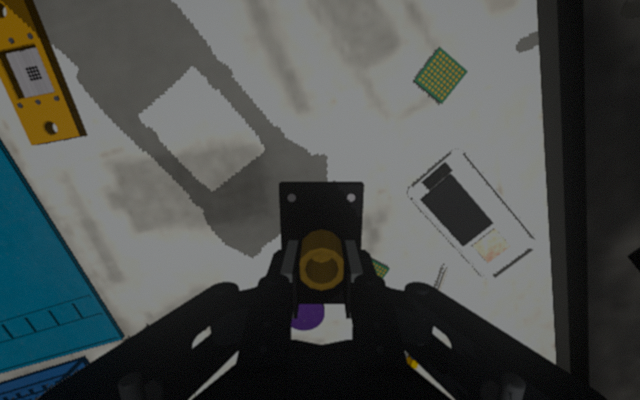

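The lid is held flat by its neck, offset about 2.6 mm toward tool +x.

Request:
{"fn": "jog_arm", "kwargs": {
  "motion": [
    [-0.8,-3,-14,0,-0.2],
    [-0.8,-4,-26,0,0],
    [-0.8,-5,-28,0,0],
    [-0.8,-5,-28,0,0],
    [-0.8,-5,-28,0,0],
    [-0.8,-5,-28,0,0],
    [-0.8,-5,-28,0,0],
    [-0.8,-5,-28,0,0],
    [-0.8,-5,-28,0,0],
    [-0.8,-5,-28,0,0]
  ]
}}

```text
time: 32.82
tool_pos: [0.5895, -0.0083, 0.123]
tcp_rot: [-0.411, -3.114, 0.001]
wrist_force: [-0.2, 0.3, -1.6]
width: 0.252
grip_force: 59.0
```

Request:
{"fn": "jog_arm", "kwargs": {
  "motion": [
    [-0.8,-5,-28,0,0],
    [-0.8,-5,-28,0,0],
    [-0.8,-5,-28,0,0],
    [-0.8,-5,-28,0,0],
    [-0.8,-5,-28,0,0],
    [-0.8,-4,-16,0,0],
    [-0.8,-1,-8,0,0],
    [-0.8,0,0,0,0],
    [-0.8,0,0,0,0],
    [-0.8,0,0,0,0]
  ]
}}

```text
time: 33.65
tool_pos: [0.5763, -0.1714, 0.1231]
tcp_rot: [-0.414, -3.114, -0.001]
wrist_force: [0.1, 0.1, -0.8]
width: 0.253
grip_force: 59.0
```

```bash
python3 - <<'E'
from h import *
place(572.3,-171.9,37.1,74.6,(2.6,-1))
E
```

```text
twist 0.2 shift [ 1.  -0.5 86. ] from [ 576.3 -171.4  123.1] yaw 74.8 q6 -1.64 t 33.65 tilt -1.0000
```

Request:
{"fn": "jog_arm", "kwargs": {
  "motion": [
    [-0.8,1,-0.5,10,0.2],
    [-0.8,0,0,25,0],
    [-0.8,0,0,20,0],
    [-0.8,0,0,12,0],
    [-0.8,0,0,3,0],
    [-0.8,0,0,0,0],
    [-0.8,0,0,0,0]
  ]
}}

```text
time: 34.23
tool_pos: [0.576, -0.1724, 0.0538]
tcp_rot: [0.421, 3.113, -0.0]
wrist_force: [-0.4, -0.5, -1.2]
width: 0.247
grip_force: 59.0
```

```bash
python3 - <<'E'
from h import *
place(572.3,-171.9,37.1,74.6,(2.6,-1))
E
```

```text
twist 0.0 shift [ 1.1  0.5 16.7] from [ 576.  -172.4   53.8] yaw 74.6 q6 -1.63 t 34.23 tilt -1.0000
```

Request:
{"fn": "jog_arm", "kwargs": {
  "motion": [
    [-0.8,1,0.5,3,0],
    [-0.8,0,0,4,0],
    [-0.8,0,0,4,0],
    [-0.8,0,0,3,0],
    [-0.8,0,0,0,0],
    [-0.8,0,0,0,0]
  ]
}}

```text
time: 34.73
tool_pos: [0.5743, -0.1719, 0.039]
tcp_rot: [-0.422, -3.112, -0.0]
wrist_force: [0.0, 0.2, -1.2]
width: 0.254
grip_force: 59.0
```

Request:
{"fn": "jog_arm", "kwargs": {
  "motion": [
    [-0.8,0,0,1,0],
    [-0.8,0,0,1,0],
    [-0.8,0,0,0,0],
    [-0.8,0,0,0,0]
  ]
}}

```text
time: 35.07
tool_pos: [0.5748, -0.172, 0.0375]
tcp_rot: [0.422, 3.113, -0.0]
wrist_force: [-0.2, -0.6, -2.5]
width: 0.252
grip_force: 59.1
```

Request:
{"fn": "jog_arm", "kwargs": {
  "motion": [
    [-0.8,0,0,1,0],
    [-0.8,0,0,0,0],
    [-0.8,0,0,0,0]
  ]
}}

```text
time: 35.32
tool_pos: [0.5749, -0.1721, 0.0374]
tcp_rot: [0.422, 3.113, -0.0]
wrist_force: [-2.5, 0.4, 6.1]
width: 0.251
grip_force: 59.7
```

Request:
{"fn": "jog_arm", "kwargs": {
  "motion": [
    [-0.3,0,0,0,0],
    [0.1,0,0,0,0],
    [0.1,0,0,0,0],
    [0.1,0,0,0,0],
    [0.1,0,0,-20,0],
    [0.1,0,0,-30,0],
    [0.1,0,0,-30,0],
    [0.1,0,0,-20,0],
    [0.1,0,0,0,0],
    [0.1,0,0,0,0]
  ]
}}

```text
time: 36.15
tool_pos: [0.576, -0.1724, 0.1382]
tcp_rot: [0.421, 3.109, -0.001]
wrist_force: [0.2, 0.8, -0.7]
width: 0.552
grip_force: 0.0
```

```bash
python3 - <<'E'
from h import *
im,d,P,s=cam('wrist')
near=np.linalg.norm(P[...,:2]-np.array([.572,-.172]),axis=-1)<.08
Q=np.where(near[...,None],P,np.nan)
seg(im,Q,'black',None,(.0535,.064))
o=seg(im,Q,'blue',None,(.047,.058))
m=near&(P[...,2]>.055)&(P[...,2]<.061)
q=P[m]; A=np.c_[q[:,:2]-q[:,:2].mean(0),np.ones(len(q))]; print('plane',np.linalg.lstsq(A,q[:,2],rcond=None)[0],s['tool_pos'])
save(cv2.resize(im[90:280,220:420],None,fx=3,fy=3),'w15')
E
```

```text
black px [320. 193.] ctr [ 575.8 -173.4] size [110.   48.5] long-ang 163.0 z 57.5 n 3563 mean [ 569.7 -172.9]
black px [322. 139.] ctr [ 523.4 -158.2] size [6.9 6.9] long-ang 165.0 z 57.9 n 65 mean [ 523.2 -158.2]
blue px [320. 183.] ctr [ 572.5 -172. ] size [123.7  49.9] long-ang 164.7 z 53.8 n 3165 mean [ 563.  -170.6]
plane [0.00103593 0.00063772 0.05799009] [ 0.57600592 -0.17239499  0.13822147]
```

The lid's top is flat at 58.0 mm (57.8 expected) and the frame is still at its seat. Handing in.

```bash
python3 -c "
from workcell import bot
print(bot.finish_job())"
```

```text
the job is handed in; nothing more can be done
None
```

The chip, matching stencil, ball frame and lid are stacked on the jig, each measured at its seated height, flat and released; the job was handed in at about 36 s and returned no verdict.

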